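# Wipe the walnut shells off the board into the tray

### The job

Take the scraper block from its rest and wipe all six walnut shell halves off the chopping board into the steel tray at the end of the board, touching the shells with the scraper only, never with the gripper or arm. Then stand the scraper back upright in the middle of its rest, lengthwise as it was, and leave everything else where it is.

Things in the scene. Friction and masses are not known exactly. Their poses are not given: they have to be found in the camera images.
- board: Rectangular light wood chopping board lying on the worktop, 220 (its x) x 340 (its y) x 22 mm thick; stands fast. Origin: centre of its underside, so its top is at z = 22 mm. The tray lies against one of its two short ends (+y or -y; this varies), the rest beyond the other; board, tray and rest are parallel.
- tray: Low open rectangular steel tray, 230 (x) x 120 (y) x 16 mm high with 3 mm walls and floor (a rolled lip brings the rim to 17 mm, lower than the board's top); stands fast with a long side about 3 mm from the end of the board. Origin: centre of its underside; inside it measures 224 x 114 mm.
- rest: Flat blue-grey glazed spoon rest with round ends, 150 (x) x 78 (y) x 9 mm, on which the scraper stands; stands fast. Origin: centre of its underside; its top is at z = 9 mm.
- scraper: Beech scraper block standing upright, lengthwise, on the rest; about 0.28 kg. Its foot is 130 (x) x 36 (y) mm with a steel shoe on the lowest 18 mm and rises to 45 mm; above that a slimmer grip bar, 108 (x) x 24 (y) mm, reaches up to 86 mm. Grip the bar across its 24 mm, fingertips no lower than 47 mm above the underside. Origin: centre of its underside; z up, its long flat faces look to +-y.
- shell_1: Dark brown walnut shell half, a ribbed dome 30 mm across and 15 mm high, lying loose, rim down, on the board. Origin: centre of its flat underside. One of six; about 12 g.
- shell_2: Dark brown walnut shell half, a ribbed dome 26 mm across and 13 mm high, lying loose, rim down, on the board. Origin: centre of its flat underside. One of six; about 12 g.
- shell_3: Dark brown walnut shell half, a ribbed dome 30 mm across and 15 mm high, lying loose, rim down, on the board. Origin: centre of its flat underside. One of six; about 12 g.
- shell_4: Dark brown walnut shell half, a ribbed dome 26 mm across and 13 mm high, lying loose, rim down, on the board. Origin: centre of its flat underside. One of six; about 12 g.
- shell_5: Dark brown walnut shell half, a ribbed dome 30 mm across and 15 mm high, lying loose, rim down, on the board. Origin: centre of its flat underside. One of six; about 12 g.
- shell_6: Dark brown walnut shell half, a ribbed dome 26 mm across and 13 mm high, lying loose, rim down, on the board. Origin: centre of its flat underside. One of six; about 12 g.
- wooden_spoon: Bystander: brown wooden cooking spoon, 315 mm long, lying at the front edge of the worktop, left. Origin: centre of its underside.
- peeler: Bystander: peeler with a black handle, 170 mm long, lying at the front edge, right. Origin: centre of its underside.
- kitchen_timer: Bystander: round red and white kitchen timer, 66 mm across, 57 mm high, behind the board, right. Origin: centre of its underside.
- mustard_jar: Bystander: small glass jar with a metal lid, 64 mm across, 109 mm high, behind the board, left. Origin: centre of its underside.
Not all that is in view belongs to the job. Of the things shaped like the scraper, the beech one is meant.

How it is judged (in metres and radians):
On the way:
1. all six shell halves lie in the tray, wiped there while the scraper is off its rest (x of shell_1 in the frame of tray between -0.112 and 0.112 m and y of shell_1 in the frame of tray between -0.057 and 0.057 m and height (world z) of each of shell_1, shell_2, shell_3, shell_4, shell_5, shell_6 below 0.045 m and x of shell_2 in the frame of tray between -0.112 and 0.112 m and y of shell_2 in the frame of tray between -0.057 and 0.057 m and x of shell_3 in the frame of tray between -0.112 and 0.112 m and y of shell_3 in the frame of tray between -0.057 and 0.057 m and x of shell_4 in the frame of tray between -0.112 and 0.112 m and y of shell_4 in the frame of tray between -0.057 and 0.057 m and x of shell_5 in the frame of tray between -0.112 and 0.112 m and y of shell_5 in the frame of tray between -0.057 and 0.057 m and x of shell_6 in the frame of tray between -0.112 and 0.112 m and y of shell_6 in the frame of tray between -0.057 and 0.057 m and horizontal distance between scraper and rest above 0.06 m), for 0.2 s.
At the end, for the whole second after the job is handed in: All six shell halves lie at rest inside the tray (centres within 112 mm along and 57 mm across of its centre, below 45 mm); the scraper stands at rest, upright within 0.1 rad, on its rest, centre within 25 mm of the rest's and length within 0.3 rad of the rest's (x of shell_1 in the frame of tray between -0.112 and 0.112 m and y of shell_1 in the frame of tray between -0.057 and 0.057 m and height (world z) of each of shell_1, shell_2, shell_3, shell_4, shell_5, shell_6 below 0.045 m and x of shell_2 in the frame of tray between -0.112 and 0.112 m and y of shell_2 in the frame of tray between -0.057 and 0.057 m and x of shell_3 in the frame of tray between -0.112 and 0.112 m and y of shell_3 in the frame of tray between -0.057 and 0.057 m and x of shell_4 in the frame of tray between -0.112 and 0.112 m and y of shell_4 in the frame of tray between -0.057 and 0.057 m and x of shell_5 in the frame of tray between -0.112 and 0.112 m and y of shell_5 in the frame of tray between -0.057 and 0.057 m and x of shell_6 in the frame of tray between -0.112 and 0.112 m and y of shell_6 in the frame of tray between -0.057 and 0.057 m and horizontal distance between scraper and rest below 0.025 m and angle between scraper's own z axis and vertical below 0.1 rad and angle between the x axis of scraper and the x axis of rest, either way round below 0.3 rad and height (world z) of scraper between 0.004 and 0.014 m and linear speed of each of scraper, shell_1, shell_2, shell_3, shell_4, shell_5, shell_6 below 0.02 m/s); the robot touches nothing.
It fails at once if the gripper or arm touches a shell half (contact force between any of the fingers, the arm and shell_1 above 0.3 N or contact force between any of the fingers, the arm and shell_2 above 0.3 N or contact force between any of the fingers, the arm and shell_3 above 0.3 N or contact force between any of the fingers, the arm and shell_4 above 0.3 N or contact force between any of the fingers, the arm and shell_5 above 0.3 N or contact force between any of the fingers, the arm and shell_6 above 0.3 N).
It fails at once if a bystander (wooden spoon, peeler, timer, jar) is moved more than 30 mm (distance of any of wooden_spoon, peeler, kitchen_timer, mustard_jar from where it was at the start of the episode above 0.03 m).
It also fails if it takes over 61 s, if anything falls off the work surface, if the arm or the gripper's body presses on something with over 40 N, if the wrist force passes 120 N, or if a joint passes its speed limit or range.

### The arm

A 7-joint arm with a two-finger parallel gripper is mounted at the origin on a cart in front of the work surface, level with it; the furniture and walls round the work are solid. World frame = base frame: x ahead of the robot, y to its left, z up, the work surface at z = 0. Lengths are in mm, angles in rad, forces in N, time in s.
With the tool pointing down it reaches from about 400 to 925 mm from the base axis. Payload 5.6 kg.
Tool frame: the origin (TCP) lies at the very end of the fingers, on their centre line; the grasp point (between the pads) lies bot.grip_depth behind it (bot.grip_depth is the distance from the TCP to the grasp point, in mm); z points along the fingers, x is the direction in which the jaws open and shut, and the axes are right-handed (so a half turn about z gives the same grasp; the last joint's range is limited). The gripper opens to 85 mm and grips with 20 to 120 N. Pads are 22 mm wide; open, the fingers measure 114 mm over their backs; the gripper's body (76 mm by 85 mm) begins 54 mm behind the grasp point. The pads swing forward as they close: fully open they stand 13 mm farther back than shut.
Start: joints at [-1.224, 0.468, -0.012, 1.603, 0.006, 1.071, -0.056], TCP at [247.042, 601.231, 231.29] pointing down, gripper open.
Joint ranges: [-2.53, 2.53], [-0.31, 2.02], [-1.57, 1.55], [0.28, 2.44], [-1.29, 4.43], [0.15, 1.84], [-2.92, 2.92]. Speed limits (rad/s): [2.57, 2.57, 3.14, 3.14, 3.14, 3.14, 3.14].

### API

Orientations are given as a unit quaternion [w, x, y, z].
In Python, from bench import bot gives the robot as it stands. The module is installed in compiled form; this text tells all that it offers.
- The arm moves only by the tool play_rows, never from a script. Its argument "series" is a list of rows, each a list of 3 entries, a list of its own where there are three numbers: the shift along the tool's x, y, z in mm, then the turn about the tool's z in rad, then the closure, from 0 (fully open) to 1 (shut). A call has exactly 8 rows; each row is the pose to reach, as a shift and turn from the pose commanded when the call began, along the tool's axes at that moment; what a row does not reach only later rows make up. A row lasts 1/8 s, in which the tool goes at most 62.5 mm and 10.7 degrees, less where a joint would pass 70% of its speed; a pose out of reach is approached as far as the arm can. A call with a gripper value outside its range is refused whole. The fingers move at their own pace and stop on an object; "newtons" is the grip in N (left out, the last holds). Time passes only in rows, so rows that repeat a pose let the fingers close, or fill a call up. It gives the time, the measured TCP pose, the force and the opening at its end, in the units of the state.
- bot.sense(): the state, without advancing time (a new reading comes with each control period).
- bot.grab_frame(name): name is "scene" or "top" or "wrist"; returns a dict with "color" (400x640x3 uint8, red, green, blue), "mtx" (3x3 intrinsics, pixels), "rvec" (rotation vector, rad) and "tvec" (3), from world to camera coordinates, as OpenCV has them; the wrist camera has in their place "T_tool_cam" (4x4, takes a point from camera to tool coordinates, whose origin is the TCP and whose axes are the tool frame's). Camera axes: x right, y down, z forward; pixel columns grow to the right and rows downward; lengths in mm; the calibration is good to about 2 mm. A picture is of the moment at which its call begins: read the wrist's pose just before it. There is no depth.
- bot.close_job(): hands the job in, once; it reports no verdict.
The state is a dict: "time": time; "joint_positions": joint angles; "joint_velocities": joint speeds; "joint_torque": joint torques, N m; "eef_pos": TCP position; "tcp_rot": TCP orientation; "contact_force": force on the tool from outside, world axes, zero at the start; "ft_torque": the same for the moment, N m; "finger_gap": opening from 0.0 (shut) to 1.0 (fully open).
Only numpy, scipy, OpenCV 4.12 (cv2) and the standard library are available. Lean on these libraries where they do the work, as an engineer would, in place of code of your own. Each camera call takes 0.05 s, during which the arm holds its last target. There are 200 camera calls.

## Working session

There is one attempt and no reset: what is moved stays moved. The work goes in short steps, Python scripts to look and compute and a tool call to move; the robot and the scene stay as the last step left them, time stands still between calls to the robot, and variables do not carry over. Pictures are saved under pics/ and viewed, about 8 in all and at most 12, crops included, and the job is handed in when it is done.

Besides the shell and the picture viewer there is one more tool, called after "Request:" as name(argument=value, ...) on one line, values as JSON. play_rows: Moves the arm, as the interface text tells. Its arguments: {"type":"object","properties":{"series":{"type":"array"},"newtons":{"type":"number"}},"required":["series"]}

```bash
mkdir -p pics
python3 - <<'E'
from bench import bot
import cv2,pickle
s=bot.sense();print(s['time'],s['eef_pos'],s['tcp_rot'],s['finger_gap'],bot.grip_depth)
for n in('top','scene'):
    f=bot.grab_frame(n);cv2.imwrite(f'pics/{n}0.png',f['color'][:,:,::-1]);pickle.dump(f,open(f'{n}0.pkl','wb'));print(n,f['mtx'].tolist(),f['rvec'],f['tvec'])
E
```

```text
0.0 [246.87005977 600.71094143 230.34281439] [ 5.31443991e-04  8.30684611e-01  5.56742602e-01 -6.84987342e-04] 1.0034727754348847 18.700000000000003
top [[423.22824175068087, 0.0, 324.69144782191546], [0.0, 423.22824175068087, 194.53042576865562], [0.0, 0.0, 1.0]] [ 2.13655802 -2.08774042  0.20083422] [ -72.70533478  539.913502   1152.82497992]
scene [[487.3455228067866, 0.0, 315.93949897257886], [0.0, 487.3455228067866, 203.24183390873998], [0.0, 0.0, 1.0]] [ 2.14993455 -1.48705558  0.45306787] [-274.37286313  431.36273484 1179.39794845]
```

View pics/top0.png

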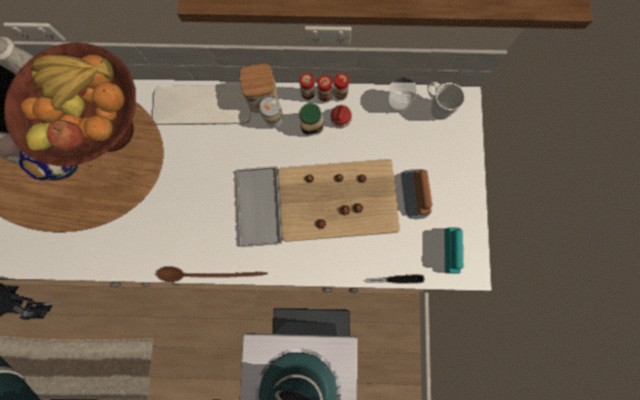

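View pics/scene0.png

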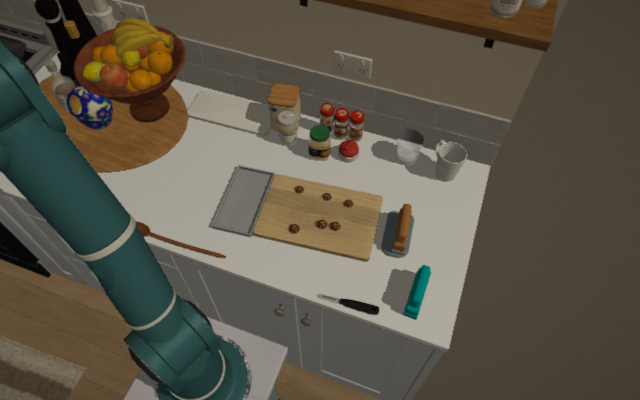

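The top view shows the board around (340,200), the tray on its left (+y) at (257,206) and the rest with the beech scraper on its right (-y) at (420,192). The teal decoy is at (454,250), and the six shells lie on the board. The scene view agrees.

```bash
cat > h.py <<'E'
import numpy as np,cv2,pickle
def ray(f,px,z,T=None):
    px=np.asarray(px,float).reshape(-1,2);K=f['mtx']
    d=np.c_[(px-K[[0,1],[2,2]])/K[[0,1],[0,1]],np.ones(len(px))]
    if T is None:
        R=cv2.Rodrigues(np.asarray(f['rvec']))[0];c=-R.T@np.asarray(f['tvec']).ravel();d=d@R
    else: c=T[:3,3];d=d@T[:3,:3].T
    return (c+d*((z-c[2])/d[:,2])[:,None])[:,:2]
def blobs(mask,amin,amax=1e9):
    c=cv2.findContours(mask.astype(np.uint8),cv2.RETR_EXTERNAL,cv2.CHAIN_APPROX_NONE)[0]
    return [k for k in c if amin<=cv2.contourArea(k)<=amax]
E
python3 - <<'E'
from h import *
f=pickle.load(open('top0.pkl','rb'))
hsv=cv2.cvtColor(f['color'],cv2.COLOR_RGB2HSV);H,S,V=cv2.split(hsv)
for n,p in dict(board=(320,200),tray=(257,206),scr=(425,185),foot=(414,185),rest=(410,210),shell=(338,178),white=(200,200)).items(): print(n,hsv[p[1],p[0]])
def win(m,x0,y0,x1,y1):
    o=np.zeros_like(m);o[y0:y1,x0:x1]=m[y0:y1,x0:x1];return o
for n,m,z,a in(('board',win((S>60)&(V>60),275,150,400,250),22,3000),('tray',win((S<60)&(V<165),225,150,285,260),16,1500),('scr',win((S>100)&(H<20),400,160,440,225),86,50),('restall',win((V<165),397,160,440,225),9,300),('shell',win((V<95),285,165,395,235),30,8)):
    for c in blobs(m,a):
        r=cv2.minAreaRect(ray(f,c,z).astype(np.float32)) 
        print(n,cv2.contourArea(c),np.round(cv2.boundingRect(c)),np.round(r[0],1),np.round(r[1],1),round(r[2],1))
        if n=='board':print(np.round(cv2.boxPoints(r)).tolist())
c=f['color'];cv2.imwrite('pics/c1.png',cv2.resize(c[150:260,225:475,::-1],None,fx=3.2,fy=3.2,interpolation=cv2.INTER_CUBIC))
E
```

```text
board [ 15 107 136]
tray [ 20  30 128]
scr [ 13 149 125]
foot [12 82 56]
rest [90  4 57]
shell [ 12 163  72]
white [ 22  32 202]
board 8407.5 [278 159 122  82] [535.4 -98.9] [219.9 341.3] 6.0
[[408.0, 59.0], [444.0, -280.0], [663.0, -257.0], [627.0, 82.0]]
tray 3436.0 [233 166  51  81] [511.5 136.7] [233.5 136.8] 6.2
scr 526.5 [413 171  19  44] [ 548.4 -331. ] [122.8  39.1] 7.3
restall 1457.5 [397 169  35  51] [ 559.3 -323.3] [ 99.9 151.6] 89.4
shell 42.0 [315 220  10   8] [461.2 -47. ] [20.2 25.8] 1.3
shell 43.5 [338 206  11   9] [ 501.9 -113.9] [23.4 28.9] 1.3
shell 58.5 [352 204  11   9] [ 509.4 -153.4] [26.6 24.8] 45.6
shell 35.0 [357 175   9   8] [ 596.5 -163.7] [20.8 21.3] 46.6
shell 29.0 [334 175   8   7] [596.5 -96.3] [18.1 20.5] 1.3
shell 26.0 [304 175   9   8] [593.1 -11.4] [21.2 20.9] 45.8
```

View pics/c1.png

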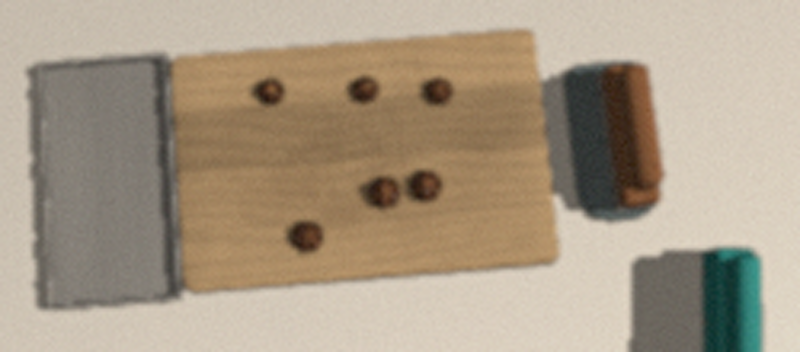

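Board centre is (535,-99) with yaw +6°, measuring 220x341, so the sizes check out. The tray lies at +y and the rest at -y. The close-up confirms the bar's top face at about (425.6,192) in the top image. Next I'll move above the scraper.

```bash
cat >> h.py <<'E'
def go(s,*targets):
    "print row entries for world targets x,y,z,yaw_deg(tool x)"
    from scipy.spatial.transform import Rotation as Ro
    w,x,y,z=s['tcp_rot'];R=Ro.from_quat([x,y,z,w]).as_matrix();p=np.asarray(s['eef_pos'])
    yaw=np.degrees(np.arctan2(R[1,0],R[0,0]))
    print('t',s['time'],'pos',p.round(1),'yaw',yaw.round(2),'zaxis',R[:,2].round(4))
    for t in targets:
        print(t,'->',(R.T@(np.array(t[:3])-p)).round(1).tolist(),'turn',round(np.radians(-((t[3]-yaw+180)%360-180)),4))
E
python3 - <<'E'
from h import *
from bench import bot
f=pickle.load(open('top0.pkl','rb'))
print(ray(f,[[425.6,192]],95))
go(bot.sense(),(450,300,231,10),(560,-60,231,-60),(552,-335,231,-84))
E
```

```text
[[ 546.42050568 -337.94847622]]
t 0.1 pos [246.9 600.7 230.4] yaw 67.66 zaxis [-5.0e-04 -1.5e-03 -1.0e+00]
(450, 300, 231, 10) -> [-201.0, 302.2, -0.2] turn 1.0064
(560, -60, 231, -60) -> [-492.1, 540.8, 0.3] turn 2.2281
(552, -335, 231, -84) -> [-749.5, 637.9, 0.7] turn 2.647
```

Request:
play_rows(series=[[[-34, 50, 0], 0.16, 0], [[-67, 101, 0], 0.33, 0], [[-100, 151, 0], 0.5, 0], [[-134, 201, 0], 0.67, 0], [[-167, 252, 0], 0.84, 0], [[-201, 302, 0], 1.0, 0], [[-250, 342, 0], 1.17, 0], [[-298, 382, 0], 1.34, 0]])

```text
time: 1.1
eef_pos: [487.2, 179.1, 231.1]
tcp_rot: [0.0, 0.997, -0.082, -0.0]
contact_force: [1.1, -0.1, -0.6]
finger_gap: 1.004
```

Run:
```python
from h import *
from bench import bot
go(bot.sense(),(560,-60,231,-60),(547,-335,231,-84))
```

```text
t 1.1 pos [487.2 179.1 231.1] yaw -9.43 zaxis [-1.e-04 -1.e-04 -1.e+00]
(560, -60, 231, -60) -> [111.0, 223.9, 0.1] turn 0.8826
(547, -335, 231, -84) -> [143.3, 497.3, 0.1] turn 1.3015
```

Request:
play_rows(series=[[[25, 55, 0], 0.17, 0], [[53, 111, 0], 0.34, 0], [[82, 167, 0], 0.51, 0], [[111, 223, 0], 0.68, 0], [[119, 284, 0], 0.85, 0], [[127, 345, 0], 1.02, 0], [[135, 406, 0], 1.18, 0], [[143, 467, 0], 1.3, 0]])

```text
time: 2.1
eef_pos: [553.9, -304.1, 230.9]
tcp_rot: [-0.0, 0.744, -0.668, -0.0]
contact_force: [1.3, 1.1, 0.2]
finger_gap: 0.998
```

Run:
```python
from h import *
from bench import bot
s=bot.sense();f=bot.grab_frame('wrist');f['s']=s;pickle.dump(f,open('w1.pkl','wb'));cv2.imwrite('pics/w1.png',f['color'][:,:,::-1])
go(s,(547,-335,231,-84));print(f['T_tool_cam'])
```

```text
t 2.1 pos [ 553.9 -304.1  230.9] yaw -83.8 zaxis [-3.e-04  4.e-04 -1.e+00]
(547, -335, 231, -84) -> [30.0, 10.2, -0.1] turn 0.0035
[[ 9.99999857e-01 -5.34335732e-04  1.21788396e-05  1.08052365e-01]
 [ 5.02571057e-04  9.47819252e-01  3.18807798e-01 -8.20647463e+01]
 [-1.81893737e-04 -3.18807747e-01  9.47819385e-01 -1.43226454e+02]
 [ 0.00000000e+00  0.00000000e+00  0.00000000e+00  1.00000000e+00]]
```

View pics/w1.png

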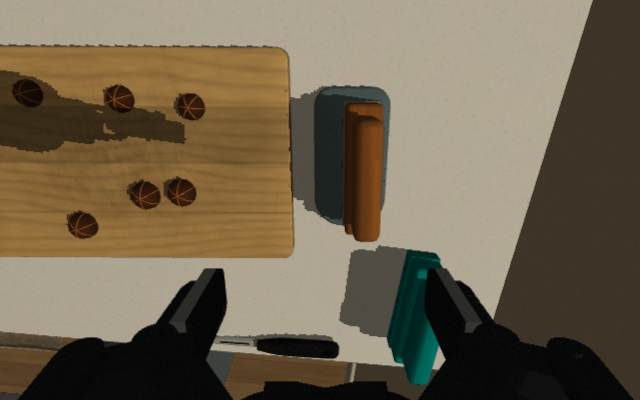

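The wrist view shows the beech bar's top face over x 357–382, y 117–241 px. The rest spans x 314–390, y 86–225, with the teal decoy nearer the robot.

Run:
```python
from h import *
from scipy.spatial.transform import Rotation as Ro
f=pickle.load(open('w1.pkl','rb'));s=f['s'];w,x,y,z=s['tcp_rot']
T=np.eye(4);T[:3,:3]=Ro.from_quat([x,y,z,w]).as_matrix();T[:3,3]=s['eef_pos'];T=T@f['T_tool_cam']
H,S,V=cv2.split(cv2.cvtColor(f['color'],cv2.COLOR_RGB2HSV))
def rep(n,pts,z):
    r=cv2.minAreaRect(ray(f,pts,z,T).astype(np.float32));print(n,np.round(r[0],1),np.round(r[1],1),round(r[2],1))
print('bar corners',ray(f,[[358,120],[382,120],[357,240],[380,240]],95,T).round(1).tolist())
def win(m,x0,y0,x1,y1):
    o=np.zeros_like(m);o[y0:y1,x0:x1]=m[y0:y1,x0:x1];return o
for c in blobs(win((H>85)&(H<125)&(S>40)|(H<20)&(S>150),305,75,400,255),1000): print(cv2.boundingRect(c))
rest=win((H>80)&(H<125)&(S>35),305,75,400,235)
for c in blobs(rest,300): rep('rest part',c,9); print(cv2.boundingRect(c))
for c in blobs(win((S>150)&(H<20)&(V>80),335,95,400,255),500): rep('beech',c,95);print(cv2.boundingRect(c))
for c in blobs((H>80)&(H<95)&(S>180)&(V>60),500): rep('teal@86',c,86)
print('rest edges',ray(f,[[314,160],[390,160],[352,86],[345,225]],9,T).round(1).tolist())
bd=np.array([535.4,-98.9]);th=np.radians(6);B=np.array([[np.cos(th),-np.sin(th)],[np.sin(th),np.cos(th)]])
print('board edge',((ray(f,[[289,150],[294,257],[288,47]],22,T)-bd)@B).round(1).tolist())
for c in blobs(win((V<110)&(S>90)&(H<15),0,60,240,245),150,1500):
    q=ray(f,np.mean(c,0),28,T);print('shell',q.round(1),((q-bd)@B).round(1))
```

```text
bar corners [[611.3, -323.9], [613.3, -342.6], [509.0, -337.2], [511.2, -357.2]]
(344, 103, 40, 139)
rest part [ 614.9 -309.7] [42.4 84.9] 46.4
(315, 88, 69, 60)
beech [ 567. -340.] [116.8  25. ] 11.7
(350, 105, 34, 137)
teal@86 [ 385.1 -426.9] [17.6 78.1] 88.6
rest edges [[557.5, -291.9], [566.2, -372.2], [636.0, -322.2], [487.0, -334.0]]
board edge [[14.8, -169.3], [-106.4, -171.3], [111.0, -171.3]]
shell [[464.1 -51.8]] [[-66.   54.3]]
shell [[ 505.6 -120.7]] [[-32.  -18.5]]
shell [[ 512.8 -158.1]] [[-28.6 -56.5]]
shell [[ 600.7 -169.1]] [[ 57.6 -76.7]]
shell [[ 601. -102.]] [[64.9 -9.9]]
shell [[596.8 -14.9]] [[69.9 77.2]]
```

Request:
play_rows(series=[[[36.5, -4, 0], 0.003, 0], [[36.5, -4, 40], 0.003, 0], [[36.5, -4, 85], 0.003, 0], [[36.5, -4, 130], 0.003, 0], [[36.5, -4, 160], 0.003, 0], [[36.5, -4, 172], 0.003, 0], [[36.5, -4, 172], 0.003, 0], [[36.5, -4, 172], 0.003, 0]])

```text
time: 3.15
eef_pos: [563.0, -339.1, 60.8]
tcp_rot: [-0.0, 0.745, -0.668, 0.001]
contact_force: [-0.4, -0.6, 0.6]
finger_gap: 0.998
```

Request:
play_rows(series=[[[0, 0, 0], 0, 0.4], [[0, 0, 0], 0, 0.5], [[0, 0, 0], 0, 0.6], [[0, 0, 0], 0, 0.7], [[0, 0, 0], 0, 0.8], [[0, 0, 0], 0, 0.9], [[0, 0, 0], 0, 1], [[0, 0, 0], 0, 1]], newtons=80)

```text
time: 4.15
eef_pos: [562.4, -338.8, 59.6]
tcp_rot: [-0.0, 0.744, -0.668, 0.0]
contact_force: [-0.3, -1.0, 2.7]
finger_gap: 0.269
```

Run:
```python
from h import *
from bench import bot
s=bot.sense();print(s['finger_gap']*85,s['contact_force'])
go(s)
```

```text
22.90534553367986 [-0.34508666 -0.97177473  2.73518413]
t 4.15 pos [ 562.4 -338.8   59.6] yaw -83.77 zaxis [ 6.e-04 -5.e-04 -1.e+00]
```

The grip holds: opening is 23 mm on the 24 mm bar. Next I lift and move over the board's near end, then lower to about 1.5 mm above it.

Request:
play_rows(series=[[[0, 0, -20], 0, 1], [[0, 0, -40], 0, 1], [[-30, 13, -40], 0, 1], [[-60, 27, -40], 0, 1], [[-90, 40, -40], 0, 1], [[-106, 47, -40], 0, 1], [[-106, 47, -28], 0, 1], [[-106, 47, -18], 0, 1]])

```text
time: 5.15
eef_pos: [504.6, -239.1, 77.0]
tcp_rot: [0.0, 0.744, -0.668, 0.001]
contact_force: [-0.1, -1.0, -1.6]
finger_gap: 0.272
```

Request:
play_rows(series=[[[0, 0, 2], 0, 1], [[0, 0, 3.5], 0, 1], [[0, 0, 3.5], 0, 1], [[0, 0, 3.5], 0, 1], [[0, 0, 3.5], 0, 1], [[0, 0, 3.5], 0, 1], [[0, 0, 3.5], 0, 1], [[0, 0, 3.5], 0, 1]])

```text
time: 6.15
eef_pos: [504.0, -238.1, 73.8]
tcp_rot: [-0.0, 0.745, -0.668, 0.0]
contact_force: [0.4, 0.9, -2.6]
finger_gap: 0.269
```

Run:
```python
from h import *
from bench import bot
s=bot.sense();f=bot.grab_frame('wrist');f['s']=s;pickle.dump(f,open('w2.pkl','wb'));cv2.imwrite('pics/w2.png',f['color'][:,:,::-1])
print(s['contact_force'])
go(s,(504.8,-237.9,74,-84),(470,92.3,74,-84))
```

```text
[ 0.38942361  0.8504024  -2.58481797]
t 6.15 pos [ 504.  -238.1   73.8] yaw -83.77 zaxis [ 1.e-04  0.e+00 -1.e+00]
(504.8, -237.9, 74, -84) -> [-0.1, -0.9, -0.2] turn 0.0041
(470, 92.3, 74, -84) -> [-332.2, -2.1, -0.2] turn 0.0041
```

View pics/w2.png

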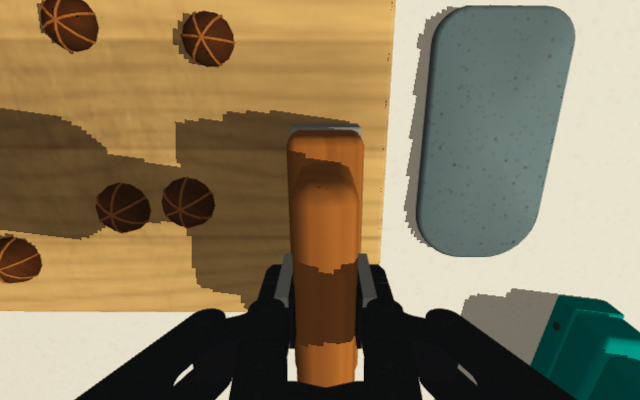

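The scraper is held upright 1–2 mm above the board, its far end at pixel row 128. The two middle shells at (123,208) and (188,202) lie within its width. The rest is now fully visible at (420–575, 5–257), so I can measure its centre while I stroke.

Request:
play_rows(series=[[[-8, 0, 0], 0, 1], [[-22, 0, 0], 0, 1], [[-36, 0, 0], 0, 1], [[-50, 0, 0], 0, 1], [[-64, 0, 0], 0, 1], [[-78, 0, 0], 0, 1], [[-92, 0, 0], 0, 1], [[-106, 0, 0], 0, 1]])

```text
time: 7.2
eef_pos: [492.4, -131.9, 73.8]
tcp_rot: [-0.0, 0.745, -0.668, 0.0]
contact_force: [0.1, 0.5, -3.0]
finger_gap: 0.273
```

Request:
play_rows(series=[[[-14, 0, 0], 0, 1], [[-28, 0, 0], 0, 1], [[-42, 0, 0], 0, 1], [[-56, 0, 0], 0, 1], [[-70, 0, 0], 0, 1], [[-84, 0, 0], 0, 1], [[-98, 0, 0], 0, 1], [[-112, 0, 0], 0, 1]])

```text
time: 8.2
eef_pos: [480.2, -20.5, 73.8]
tcp_rot: [-0.0, 0.744, -0.668, 0.0]
contact_force: [0.8, 0.1, -3.4]
finger_gap: 0.272
```

Request:
play_rows(series=[[[-14, 0, 0], 0, 1], [[-28, 0, 0], 0, 1], [[-42, 0, 0], 0, 1], [[-56, 0, 0], 0, 1], [[-70, 0, 0], 0, 1], [[-84, 0, 0], 0, 1], [[-98, 0, 0], 0, 1], [[-112, 0, 0], 0, 1]])

```text
time: 9.2
eef_pos: [468.2, 90.8, 73.9]
tcp_rot: [-0.0, 0.745, -0.668, 0.0]
contact_force: [-0.3, -0.3, -2.8]
finger_gap: 0.27
```

Run:
```python
from h import *
from bench import bot
from scipy.spatial.transform import Rotation as Ro
f=pickle.load(open('w2.pkl','rb'));s=f['s'];w,x,y,z=s['tcp_rot']
T=np.eye(4);T[:3,:3]=Ro.from_quat([x,y,z,w]).as_matrix();T[:3,3]=s['eef_pos'];T=T@f['T_tool_cam']
H,S,V=cv2.split(cv2.cvtColor(f['color'],cv2.COLOR_RGB2HSV));print(H[120,490],S[120,490],V[120,490])
m=(H>70)&(H<125)&(S>25)&(V>60);m[:,:400]=0;m[270:]=0
for c in blobs(m,3000):
    r=cv2.minAreaRect(ray(f,c,9,T).astype(np.float32));print('rest',np.round(r[0],1),np.round(r[1],1),r[2],cv2.boundingRect(c))
s=bot.sense();print(s['contact_force'],s['finger_gap'])
f=bot.grab_frame('scene');cv2.imwrite('pics/s3.png',cv2.resize(f['color'][120:300,160:460,::-1],None,fx=2.6,fy=2.6))
go(s,(470,92.3,74,-84))
```

```text
81 35 123
rest [ 561.4 -330.1] [147.7  75.9] 5.889624118804932 (419, 6, 156, 251)
[-0.26705562 -0.32994597 -2.76185133] 0.2698967959574291
t 9.2 pos [468.2  90.8  73.9] yaw -83.77 zaxis [ 4.e-04 -0.e+00 -1.e+00]
(470, 92.3, 74, -84) -> [-1.3, -2.0, -0.1] turn 0.0041
```

View pics/s3.png

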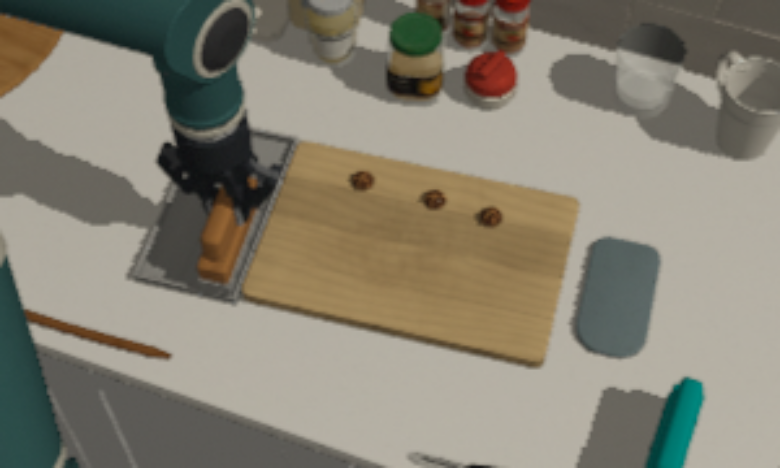

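The three near shells are gone from the board and the three far ones remain. The rest centre measures (561,-330), size 148x76, which is good. Next is the second lane.

Request:
play_rows(series=[[[0, 0, -25], 0, 1], [[0, 0, -50], 0, 1], [[55, -15, -50], 0, 1], [[110, -31, -50], 0, 1], [[165, -46, -50], 0, 1], [[220, -61, -50], 0, 1], [[275, -77, -50], 0, 1], [[331, -92, -50], 0, 1]])

```text
time: 10.25
eef_pos: [596.1, -230.5, 123.4]
tcp_rot: [-0.0, 0.745, -0.668, -0.0]
contact_force: [0.5, 0.4, -2.7]
finger_gap: 0.272
```

Run:
```python
from h import *
from bench import bot
go(bot.sense(),(594.3,-228.5,73.8,-84))
f=bot.grab_frame('top');cv2.imwrite('pics/t4.png',cv2.resize(f['color'][150:260,225:475,::-1],None,fx=3.2,fy=3.2))
```

```text
t 10.25 pos [ 596.1 -230.5  123.4] yaw -83.75 zaxis [-4.e-04  5.e-04 -1.e+00]
(594.3, -228.5, 73.8, -84) -> [-2.1, 1.5, 49.6] turn 0.0043
```

View pics/t4.png

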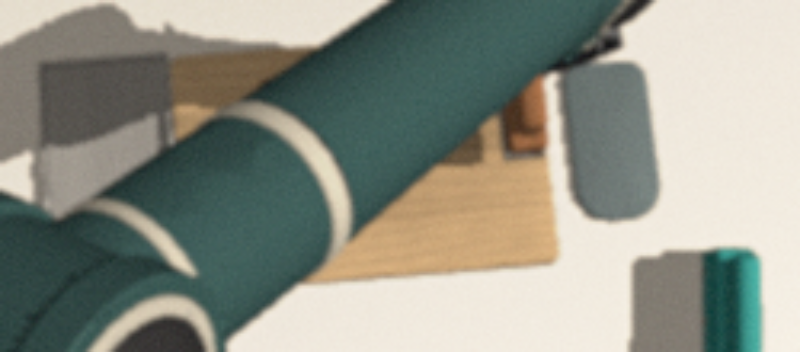

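The arm hides most of the tray here, so I'll lower, do the second stroke and check afterwards.

Request:
play_rows(series=[[[-1, 1, 12], 0, 1], [[-1, 1, 24], 0, 1], [[-1, 1, 35], 0, 1], [[-1, 1, 43], 0, 1], [[-1, 1, 48], 0, 1], [[-1, 1, 50], 0, 1], [[-1, 1, 50], 0, 1], [[-8, 1, 50], 0, 1]])

```text
time: 11.3
eef_pos: [593.7, -222.0, 74.3]
tcp_rot: [-0.0, 0.744, -0.668, 0.001]
contact_force: [-0.1, -0.5, -2.5]
finger_gap: 0.27
```

Request:
play_rows(series=[[[-14, 0, 0], 0, 1], [[-28, 0, 0], 0, 1], [[-42, 0, 0], 0, 1], [[-56, 0, 0], 0, 1], [[-70, 0, 0], 0, 1], [[-84, 0, 0], 0, 1], [[-98, 0, 0], 0, 1], [[-112, 0, 0], 0, 1]])

```text
time: 12.3
eef_pos: [581.4, -109.1, 73.8]
tcp_rot: [-0.0, 0.744, -0.668, 0.0]
contact_force: [0.4, 0.9, -2.7]
finger_gap: 0.271
```

Request:
play_rows(series=[[[-14, 0, 0], 0, 1], [[-28, 0, 0], 0, 1], [[-42, 0, 0], 0, 1], [[-56, 0, 0], 0, 1], [[-70, 0, 0], 0, 1], [[-84, 0, 0], 0, 1], [[-98, 0, 0], 0, 1], [[-112, 0, 0], 0, 1]])

```text
time: 13.3
eef_pos: [569.2, 2.2, 73.8]
tcp_rot: [-0.0, 0.744, -0.668, 0.0]
contact_force: [0.4, -1.3, -3.1]
finger_gap: 0.271
```

Request:
play_rows(series=[[[-14, 0, 0], 0, 1], [[-28, 0, 0], 0, 1], [[-42, 0, 0], 0, 1], [[-56, 0, 0], 0, 1], [[-70, 0, 0], 0, 1], [[-84, 0, 0], 0, 1], [[-98, 0, 0], 0, 1], [[-104, 0, 0], 0, 1]])

```text
time: 14.3
eef_pos: [558.0, 106.0, 73.8]
tcp_rot: [-0.0, 0.745, -0.667, -0.0]
contact_force: [0.3, -0.4, -3.4]
finger_gap: 0.267
```

Request:
play_rows(series=[[[0, 0, 0], 0, 1], [[0, 0, -25], 0, 1], [[0, 0, -60], 0, 1], [[30, 0, -90], 0, 1], [[65, 0, -120], 0, 1], [[100, 0, -120], 0, 1], [[130, 0, -120], 0, 1], [[140, 0, -120], 0, 1]])

```text
time: 15.3
eef_pos: [572.9, -37.5, 194.0]
tcp_rot: [0.0, 0.743, -0.669, 0.0]
contact_force: [0.5, -0.1, -3.0]
finger_gap: 0.268
```

Run:
```python
from h import *
from bench import bot
s=bot.sense();go(s,(562,-331,200,-84))
f=bot.grab_frame('wrist')['color'];g=bot.grab_frame('scene')['color'][130:290,180:420]
g=cv2.resize(g,(540,360))
cv2.imwrite('pics/w5.png',np.hstack([cv2.resize(f,(0,0),fx=.9,fy=.9)[:, :576]])[:,:,::-1]);cv2.imwrite('pics/s5.png',g[:,:,::-1])
```

```text
t 15.3 pos [572.9 -37.5 194. ] yaw -84.03 zaxis [ 3.e-04 -7.e-04 -1.e+00]
(562, -331, 200, -84) -> [290.8, 41.3, -5.8] turn -0.0005
```

View pics/s5.png

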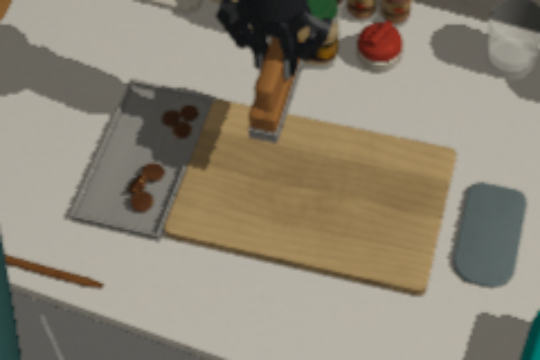

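View pics/w5.png

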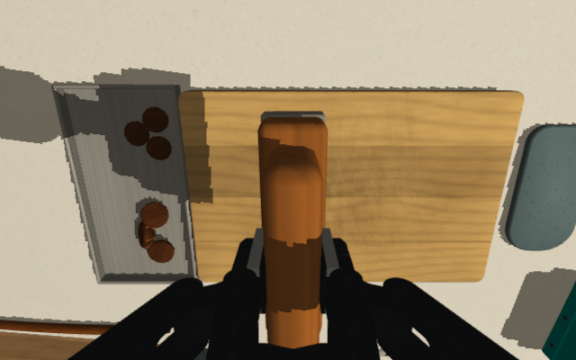

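Both views show all six shells in the tray: three at about (147,132) and three at about (153,232) in the wrist view. The board is clear, so I'm returning the scraper.

Request:
play_rows(series=[[[50, 7, 0], 0, 1], [[105, 15, 0], 0, 1], [[160, 23, 0], 0, 1], [[215, 31, 0], 0, 1], [[265, 38, 0], 0, 1], [[291, 41, 10], 0, 1], [[291, 41, 40], 0, 1], [[291, 41, 70], 0, 1]])

```text
time: 16.4
eef_pos: [564.9, -326.6, 122.4]
tcp_rot: [-0.001, 0.745, -0.667, -0.0]
contact_force: [0.4, 0.8, -3.7]
finger_gap: 0.267
```

Run:
```python
from h import *
from bench import bot
go(bot.sense(),(562,-331,59.6,-84))
```

```text
t 16.4 pos [ 564.9 -326.6  122.4] yaw -83.69 zaxis [ 1.0e-04  1.3e-03 -1.0e+00]
(562, -331, 59.6, -84) -> [4.1, 3.4, 62.8] turn 0.0053
```

Request:
play_rows(series=[[[2, 1, 15], 0, 1], [[2, 1, 30], 0, 1], [[2, 1, 42], 0, 1], [[2, 1, 50], 0, 1], [[2, 1, 55], 0, 1], [[2, 1, 58], 0, 1], [[2, 1, 58], 0, 1], [[2, 1, 58], 0, 1]])

```text
time: 17.4
eef_pos: [563.5, -330.4, 66.1]
tcp_rot: [-0.0, 0.744, -0.668, 0.0]
contact_force: [0.1, 0.7, -2.6]
finger_gap: 0.275
```

Run:
```python
from h import *
from bench import bot
s=bot.sense();print(s['contact_force']);go(s,(562,-331,59.6,-84))
```

```text
[ 0.06630048  0.68288036 -2.59658759]
t 17.4 pos [ 563.5 -330.4   66.1] yaw -83.77 zaxis [ 6.e-04 -2.e-04 -1.e+00]
(562, -331, 59.6, -84) -> [0.4, 1.6, 6.5] turn 0.004
```

Request:
play_rows(series=[[[0, 1, 2], 0, 1], [[0, 1, 4], 0, 1], [[0, 1, 5], 0, 1], [[0, 1, 6], 0, 1], [[0, 1, 6.5], 0, 1], [[0, 1, 6.8], 0, 1], [[0, 1, 6.8], 0, 1], [[0, 1, 6.8], 0, 1]])

```text
time: 18.4
eef_pos: [562.3, -330.5, 59.5]
tcp_rot: [-0.0, 0.744, -0.668, 0.0]
contact_force: [-2.2, 1.4, 6.1]
finger_gap: 0.27
```

The vertical force changed from -2.6 to +6.1 N, so the scraper is standing on the rest. I'll release, rise and check.

Request:
play_rows(series=[[[0, 0, 0], 0, 0.7], [[0, 0, 0], 0, 0.6], [[0, 0, 0], 0, 0.4], [[0, 0, 0], 0, 0.2], [[0, 0, 0], 0, 0], [[0, 0, 0], 0, 0], [[0, 0, 0], 0, 0], [[0, 0, 0], 0, 0]])

```text
time: 19.4
eef_pos: [562.3, -330.4, 59.0]
tcp_rot: [-0.0, 0.744, -0.668, 0.0]
contact_force: [-0.5, -0.0, -0.1]
finger_gap: 0.996
```

Request:
play_rows(series=[[[0, 0, -10], 0, 0], [[0, 0, -30], 0, 0], [[0, 0, -60], 0, 0], [[0, 0, -100], 0, 0], [[0, 0, -140], 0, 0], [[-20, 0, -160], 0, 0], [[-40, 0, -160], 0, 0], [[-40, 0, -160], 0, 0]])

```text
time: 20.4
eef_pos: [558.6, -289.2, 220.5]
tcp_rot: [-0.001, 0.745, -0.667, 0.001]
contact_force: [0.2, -0.4, -0.2]
finger_gap: 0.997
```

Run:
```python
from h import *
from bench import bot
s=bot.sense();go(s);print(s['finger_gap'],s['contact_force'])
a=bot.grab_frame('wrist')['color'];b=cv2.resize(bot.grab_frame('scene')['color'][120:300,180:460],(467,300))
a=cv2.resize(a,(467,292));cv2.imwrite('pics/e.png',np.vstack([a,b])[:,:,::-1])
```

```text
t 20.4 pos [ 558.6 -289.2  220.5] yaw -83.64 zaxis [ 2.1e-03  8.0e-04 -1.0e+00]
0.9974582424065461 [ 0.16721496 -0.41237895 -0.17724994]
```

View pics/e.png

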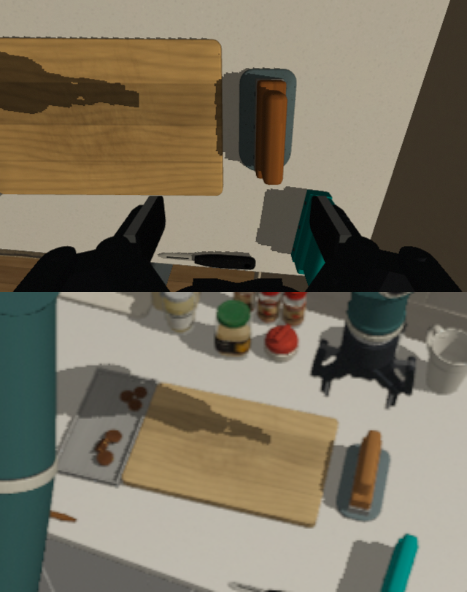

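The last picture shows the scraper upright on its rest, lengthwise. All six shells are in the tray, the bystanders haven't moved and the gripper is clear.

```bash
python3 -c "
from bench import bot
print(bot.close_job())"
```

```text
the job is handed in; nothing more can be done
None
```

I wiped all six walnut shells into the tray in two strokes of the beech scraper, set it back on its rest, and handed the job in at about 20.5 s of the 61 s allowed. The hand-in reports no verdict.

**Shells:** the pictures after the second stroke and at the end show the board empty and six shells in the tray, in two groups of three. They are lying flipped or tilted. I judged their positions by eye and did not measure them against the 112 x 57 mm limits.

**Scraper:** I released it at (562, -330) mm, and the rest's centre measured (561, -330). The vertical force rose as it touched down, and it stands upright and lengthwise in both final views. I estimated its starting place as about 9 mm off the rest's centre and set it back nearer the middle.

**Everything else:** the bystanders visible in the final views look unmoved, though I did not measure them. The gripper is open, about 160 mm above where it released, and reads nearly zero contact force.

**Disagreements:** the top and wrist cameras differed by about 5 mm on the shells and by up to about 15 mm lengthwise on the scraper. I went by the closer wrist view. No check failed.

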